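# Stow the socket and present its screw jar

## Task

Get the fitting station ready for the next socket job: lay the loose white socket insert face up in the station's open drawer (set it down, do not drop it) and slide the drawer fully shut. Then turn the jar carousel on top until the jar with the yellow lid faces squarely to the front, over the drawer pull, and keep hold of the carousel so that it cannot turn while someone unscrews that lid: the job finishes with the gripper still gripping the carousel there, not letting go. Leave everything else on the bench where it is.

Things in the scene. Friction and masses are not known exactly. Their poses are not given: they have to be found in the camera images.
- station: fitting station, fixed to the bench: a blue steel drawer base 240 mm deep (x) by 260 wide (y) by 95 high, with one light-grey-fronted drawer and a jar carousel on top. Origin at the centre of its underside on the bench; its own -x side is the front (drawer side), z up. Turned by up to 0.2 rad from facing the robot
- drawer (a joint): how far the drawer stands open, m: 0 is fully shut, it starts 0.100 to 0.125 open. It slides along the station's x (shut = towards station +x); friction about 1.5 N, stays where it is left and stops dead at 0
- drawer_floor (a point): centre of the drawer's inner floor, 15 mm above the bench; axes as the station's (station x, y, z = -joint, 0, 15 mm). The tray inside measures 206 mm (x) by 226 mm (y), its walls rise 45 mm over the floor, the front panel to 67 mm over the floor. Only the part in front of the base's top is open to the sky: that top begins 108 mm in front of the station's origin, so the open part runs from 103 mm to (108 mm - joint) in front of this point
- drawer_pull (a point): middle of the outer face of the steel pull on the drawer front, 60 mm above the bench; the pull is 100 mm wide (y), from 50 to 69 mm above the bench, and stands 16 mm out from the drawer front
- carousel (a joint): angle of the carousel about the vertical axis through the station's origin, rad: 0 when the yellow-lidded jar faces the front, grows counter-clockwise seen from above, turns freely both ways for almost two turns (so 6.283 is the front again). It starts between 1.0 and 5.28. It runs on a light ball bearing (drag about 0.02 N m) and coasts a little if flicked
- carousel_knob (a point): centre of the black round fluted knob by which the carousel is turned: on its axis, diameter 38 mm, 32 mm tall, from 203 to 235 mm above the bench (this point at 219 mm). It is one piece with the carousel. The jar lids below it end 184 mm above the bench
- yellow_lid (a point): centre of the top of the yellow lid, the only yellow one of six; 184 mm above the bench, 70 mm from the carousel's axis. The six clear jars (50 mm diameter, lids 52 mm, the other lids grey) stand 60 degrees apart on a dark disc of 102 mm radius and are fixed to it
- socket_mid (a point): centre (21 mm up) of the loose white socket insert: 42 mm tall, a white faceplate 50 x 50 x 12 mm uppermost with a round dish and two pin holes, over a dark-grey housing 46 x 46 x 30 mm; it stands on the housing, face (its z) up; x and y along its edges; 70 g (give or take 30 per cent). Lies on the bench to the right of the station, in one of two places that it shares by chance with the charcoal insert
- dimmer_mid (a point): centre (21 mm up) of a charcoal-faced switch insert of the same size, a bystander
- tape: red roll of tape lying flat, 68 mm diameter, 19 tall, bystander; origin at the centre of its underside
- coupling: white pipe coupling standing on end, 42 mm diameter, 34 tall, bystander; origin at the centre of its underside
- jbox: white open junction box 85 x 85 x 40 mm, bystander; origin at the centre of its underside
- driver: orange-handled screwdriver, 200 mm long, lying, bystander; handle towards its own -x
- cup: cream cup 76 mm across, 100 tall, bystander; origin at the centre of its underside
- doorknob: steel door knob standing on its rose, 64 mm across, 67 tall, bystander; origin at the centre of its underside

How it is judged:
By the outcome, as a careful person would: the job done as asked, in the order asked, and still so for the second after the job is handed in, while the arm keeps its last pose, push and grip.
It also fails if it takes over 72 s, if anything falls off the work surface, if the arm or the gripper's body presses on something with over 40 N, if the wrist force passes 120 N, or if a joint passes its speed limit or range.

## Robot

A 6-joint arm with a two-finger parallel gripper is mounted at the origin on the work surface. World frame = base frame: x ahead of the robot, y to its left, z up, the work surface at z = 0. Lengths are in m, angles in rad, forces in N, time in s.
With the tool pointing down it reaches from about 0.275 to 0.875 m from the base axis. Payload 12.5 kg.
Tool frame: the origin (TCP) lies at the very end of the fingers, on their centre line; the grasp point (between the pads) lies 19 mm behind it; x points along the fingers, y is the direction in which the jaws open and shut, and the axes are right-handed (so a half turn about x gives the same grasp; the last joint's range is limited). The gripper opens to 85 mm and grips with 20 to 120 N. Pads are 22 mm wide; open, the fingers measure 114 mm over their backs; the gripper's body (76 mm by 85 mm) begins 54 mm behind the grasp point. The pads swing forward as they close: fully open they stand 13 mm farther back than shut.
Start: joints at [-1.386, 0.351, 1.652, -0, 1.139, -0.085], TCP at [0.147, -0.53, 0.193] pointing down, gripper open.
Joint ranges: [-2.75, 2.75], [-0.79, 2.1], [0.01, 2.65], [-1.57, 4.71], [0.07, 3.14], [-2.87, 2.87]. Speed limits (rad/s): [2.22, 2.22, 2.79, 3.14, 3.14, 3.14].

## Interface

Orientations are given as a 3x3 rotation matrix whose columns are the frame's x, y, z axes.
In Python, from bench import manip gives the robot as it stands. Calls block until the motion is done:
- manip.move_ptp(position, orientation): joint-space move of the TCP to a pose.
- manip.move_l(position, attitude=None, max_speed=0.15): straight line of the TCP; attitude=None keeps the orientation; max_speed is the mean speed in m/s.
- manip.move_j(angles): joint-space move.
- manip.set_gripper(opening, effort=None): opening from 0.0 (shut) to 1.0 (fully open); effort is the grip in N (None keeps the last); returns when the fingers have stopped.
- manip.dwell(seconds).
- manip.inverse_kinematics(position, orientation): joint angles nearest the present ones, or None.
- manip.grab_frame(name): name is "side" or "top"; returns (picture, depth): 480x640x3 uint8, red, green, blue; 480x640 float32, m along the optical axis (not along the pixel's ray), 0 where there is no reading.
- manip.get_calibration(name): a dict with "camera_matrix" (3x3 intrinsics, pixels), "R" (3x3) and "t" (3): a world point X has camera coordinates R X + t. Camera axes: x right, y down, z forward; pixel columns grow to the right and rows downward; lengths in m; the calibration is good to about 2 mm. A picture is of the moment at which its call begins. get_calibration takes no time and is no camera call.
A pose or a line that the arm cannot do raises manip.Unreachable and nothing moves.
- manip.sign_off(): hands the job in, once; it reports no verdict.
Trained networks look in the newest picture that a camera, given by its name, has taken for a name from the list of things; names that differ only in an ending like _2 or _b are one class to them, and where a whole thing is asked for, a point or a joint stands for the part that bears it (a point fixed in the world has none). Each returns a list of dicts, best first, with "confidence" (0 to 1); they miss things now and then, are a little off and sometimes report something else, mostly with a low value. They report only what shows in the picture. A call takes as long as a camera call.
- manip.look_for(camera, name): "at" ([x, y, z] in m, in world coordinates, good to about 4 mm: the middle of the surface that is visible of it).
Readings, each from a call of its own:
- manip.current_time(): time.
- manip.current_qpos(): joint angles.
- manip.current_joint_vel(): joint speeds.
- manip.current_joint_torque(): joint torques, N m.
- manip.current_ee_pos(): TCP position.
- manip.current_tcp_rot(): TCP orientation.
- manip.current_force(): force on the tool from outside, world axes, zero at the start.
- manip.current_ft_torque(): the same for the moment, N m.
- manip.current_grip_width(): opening from 0.0 (shut) to 1.0 (fully open).
Only numpy, scipy, OpenCV 4.12 (cv2) and the standard library are available. Lean on these libraries where they do the work, as an engineer would, in place of code of your own. Each camera call takes 0.05 s, during which the arm holds its last target. There are 200 camera calls.

## Working session

There is one attempt and no reset: what is moved stays moved. The work goes in short steps, each a Python script; the robot and the scene stay as the last script left them, time stands still between calls to the robot, and variables do not carry over. Pictures are saved under pics/ and viewed, about 8 in all and at most 12, crops included, and the job is handed in when it is done.

```bash
mkdir -p pics; ls; python3 - <<'E'
from bench import manip
import cv2,numpy as np
for c in ["top","side"]:
    im,d=manip.grab_frame(c); cv2.imwrite(f"pics/{c}0.png",im[:,:,::-1]); np.save(f"pics/{c}0.npy",d)
    k=manip.get_calibration(c); print(c,np.round(k["camera_matrix"],1).tolist(),np.round(-k["R"].T@k["t"],3),np.round(k["R"],2).tolist())
    for n in ["station","drawer_pull","carousel_knob","yellow_lid","socket_mid","dimmer_mid","tape","coupling","jbox","driver","cup","doorknob"]:
        print(n,[(np.round(r["at"],3).tolist(),round(r["confidence"],2)) for r in manip.look_for(c,n)][:3])
print(manip.current_time())
E
```

```text
pics
top [[596.9, 0.0, 313.6], [0.0, 596.9, 233.3], [0.0, 0.0, 1.0]] [ 0.274 -0.018  1.81 ] [[0.0, -1.0, -0.0], [-0.98, -0.0, -0.18], [0.18, 0.01, -0.98]]
station [([0.604, 0.132, 0.095], 0.69)]
drawer_pull [([0.358, -0.471, 0.062], 0.6), ([0.507, 0.117, 0.011], 0.39)]
carousel_knob [([0.668, 0.141, 0.161], 0.95)]
yellow_lid [([0.667, 0.14, 0.155], 0.72)]
socket_mid [([0.453, -0.322, 0.04], 0.54)]
dimmer_mid [([0.603, -0.25, 0.042], 0.72)]
tape [([0.754, -0.226, 0.018], 0.75)]
coupling [([0.518, -0.479, 0.03], 0.41)]
jbox [([0.648, -0.49, 0.004], 0.62)]
driver [([0.341, 0.38, 0.021], 0.71)]
cup [([0.626, 0.477, 0.056], 0.89)]
doorknob [([0.358, -0.468, 0.061], 0.93)]
side [[565.8, 0.0, 331.0], [0.0, 565.8, 237.0], [0.0, 0.0, 1.0]] [ 0.384 -1.026  1.147] [[0.98, -0.17, -0.02], [-0.13, -0.69, -0.71], [0.11, 0.7, -0.7]]
station [([0.618, 0.079, 0.096], 0.88), ([0.669, 0.122, 0.162], 0.71)]
drawer_pull [([0.51, 0.123, 0.017], 0.95)]
carousel_knob [([0.67, 0.119, 0.168], 0.85), ([0.363, -0.49, 0.055], 0.42)]
yellow_lid [([0.67, 0.118, 0.16], 0.57)]
socket_mid [([0.453, -0.336, 0.042], 0.83)]
dimmer_mid [([0.605, -0.265, 0.048], 0.71), ([0.516, -0.483, 0.026], 0.27)]
tape [([0.757, -0.226, 0.018], 0.69), ([0.667, 0.118, 0.163], 0.62)]
coupling [([0.515, -0.485, 0.024], 0.77)]
jbox [([0.65, -0.477, 0.01], 0.93)]
driver [([0.349, 0.367, 0.02], 0.86), ([0.668, 0.122, 0.164], 0.61)]
cup [([0.619, 0.448, 0.068], 0.66)]
doorknob [([0.359, -0.491, 0.056], 0.59)]
1.3
```

View pics/top0.png

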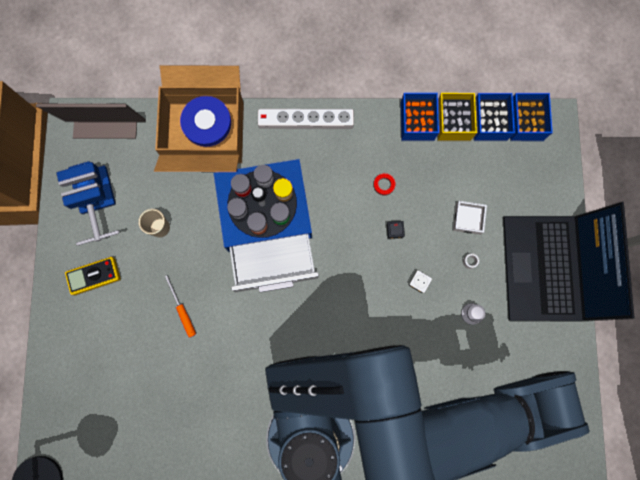

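View pics/side0.png

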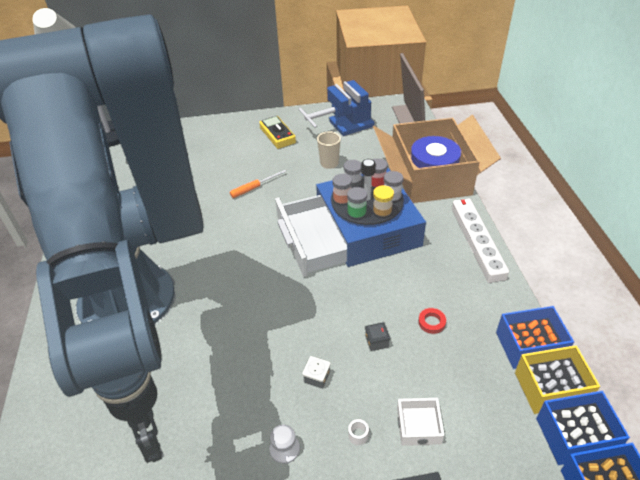

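The top view shows the socket at (420,281), yellow lid (283,187), knob (258,193) and drawer pull (277,287). Next I measure them precisely by colour and height.

```bash
cat > h.py <<'E'
from bench import manip
import cv2,numpy as np
def toplane(c,uv,z):
    k=manip.get_calibration(c); uv=np.atleast_2d(uv).astype(float)
    r=np.c_[uv,np.ones(len(uv))]@np.linalg.inv(k["camera_matrix"]).T@k["R"]
    o=-k["R"].T@k["t"]; return o+r*((z-o[2])/r[:,2])[:,None]
def cloud(c,d):
    k=manip.get_calibration(c); v,u=np.mgrid[:480,:640]
    p=np.stack([u,v,np.ones_like(u)],-1)@np.linalg.inv(k["camera_matrix"]).T*d[...,None]
    return (p-k["t"])@k["R"]
def blob(c,mask,z):
    n,l,s,ce=cv2.connectedComponentsWithStats(mask.astype(np.uint8)); i=1+np.argmax(s[1:,4])
    v,u=np.nonzero(l==i); return toplane(c,np.c_[u,v],z)
def rect(P):
    (cx,cy),(w,h),a=cv2.minAreaRect((P[:,:2]*1000).astype(np.float32)); return np.round([cx,cy,w,h,a],1)
E
python3 - <<'E'
from h import *
for c in ["top","side"]:
    im=cv2.imread(f"pics/{c}0.png"); d=np.load(f"pics/{c}0.npy"); W=cloud(c,d)
    hsv=cv2.cvtColor(im,cv2.COLOR_BGR2HSV); H,S,V=[hsv[...,i].astype(int) for i in range(3)]
    X,Y,Z=W[...,0],W[...,1],W[...,2]
    near=lambda x,y,r:(np.hypot(X-x,Y-y)<r)
    P=blob(c,near(.67,.1,.15)&(H>20)&(H<35)&(S>120)&(V>120),.184); print(c,"yellow",rect(P),P.mean(0).round(4))
    m=near(.453,-.33,.06)&(V>150)&(S<60)&(Z>.03); P=blob(c,m,.042); print("socket",rect(P),P.mean(0).round(4),m.sum(),np.median(Z[m]))
    m=near(.67,.13,.05)&(Z>.21); P=blob(c,m,.235); print("knob",rect(P),P.mean(0).round(4),m.sum(),Z[m].max() if m.any() else 0)
    m=near(.67,.13,.22)&(H>100)&(H<125)&(S>150)&(abs(Z-.095)<.008); P=blob(c,m,.095); print("base",rect(P),m.sum())
    m=near(.5,.1,.2)&(V>150)&(S<50)&(abs(Z-.082)<.008); P=blob(c,m,.082); print("front",rect(P),P.mean(0).round(4),m.sum())
    m=near(.5,.1,.2)&(V>110)&(S<60)&(abs(Z-.065)<.006); print("pull",rect(W[m]) if m.sum()>3 else 0,m.sum())
for c,b in (("top",(200,150,340,310)),("side",(270,140,430,280))):
    im=cv2.imread(f"pics/{c}0.png")[b[1]:b[3],b[0]:b[2]]
    cv2.imwrite(f"pics/{c}0c.png",cv2.resize(im,None,fx=3.5,fy=3.5,interpolation=cv2.INTER_CUBIC))
E
```

```text
top yellow [700.6  78.4  52.7  52.4  46.2] [0.7004 0.0789 0.184 ]
socket [ 452.2 -325.8   49.7   49.7   59.8] [ 0.4521 -0.3259  0.042 ] 283 0.04224574105596869
knob [670.3 141.6  42.1  38.1   1. ] [0.6697 0.1419 0.235 ] 181 0.2440164930048664
base [678.  143.8 228.1 257.2   9.9] 2402
front [446.6 104.5  13.9 252.5   9.7] [0.4472 0.1062 0.082 ] 384
pull [496.5 113.1 146.3 237.2  11. ] 282
side yellow [699.4  75.2  65.2  52.6  77. ] [0.6988 0.0742 0.184 ]
socket [ 451.7 -326.5   54.2   51.2   59.7] [ 0.4519 -0.3264  0.042 ] 465 0.04253244047839244
knob [667.8 130.   65.4  37.9  71.9] [0.6683 0.1306 0.235 ] 201 0.2425008228175172
base [739.9  55.8 172.2  71.4  32.8] 359
front [443.3 102.9  21.  263.1   9.7] [0.4476 0.0987 0.082 ] 349
pull [497.4 114.4 149.6 261.4   8. ] 307
```

View pics/top0c.png

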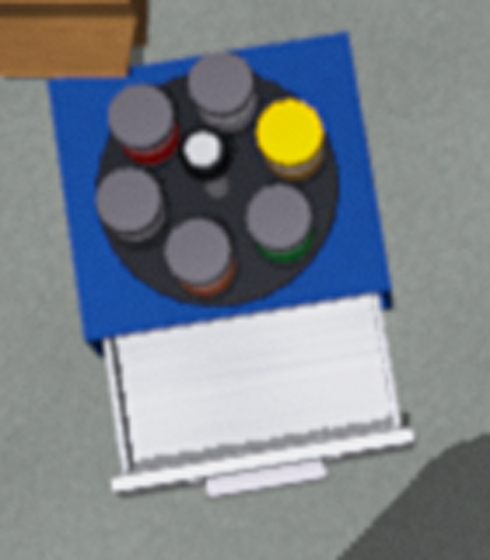

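Station yaw is about 0.17, the axis about (0.671,0.142) and the lid radius 70 mm, as specified. The carousel is at about 1.84 rad. The socket face measures 50 mm, with edges at about 60° / -30°. Picking now.

```bash
cat >> h.py <<'E'
YAW=.1705; AX=np.array([.671,.142])
ex=np.array([np.cos(YAW),np.sin(YAW)]); ey=np.array([-ex[1],ex[0]])
def st(x,y,z): return np.r_[AX+x*ex+y*ey,z]
def R(a): c,s=np.cos(a),np.sin(a); return np.array([[0,c,s],[0,s,-c],[-1,0,0.]])
def best(p,angs):
    o=[(abs(q[5]),a) for a in angs if (q:=manip.inverse_kinematics(p,R(a))) is not None]
    return min(o)[1]
def rep(s=""): print(s,round(manip.current_time(),1),"p",manip.current_ee_pos().round(4),"F",np.round(manip.current_force(),1),"w",round(manip.current_grip_width(),3),"q6",round(manip.current_qpos()[5],2))
E
python3 - <<'E'
from h import *
p=np.array([.452,-.326,.012]); b=np.deg2rad(59.8)
a=best(p+[0,0,.1],[b+k*np.pi/2 for k in (-2,-1,0,1,2)]); print(np.rad2deg(a))
manip.move_ptp(p+[0,0,.10],R(a)); rep()
manip.move_l(p,max_speed=.1); rep()
manip.set_gripper(0.3,effort=35); manip.dwell(.2); rep("grip")
manip.move_l(p+[0,0,.15]); rep("up")
im,_=manip.grab_frame("side"); cv2.imwrite("pics/grip.png",im[:,:,::-1])
print(manip.look_for("side","socket_mid")[:1])
E
```

```text
-30.200000000000003
 2.7 p [ 0.4516 -0.3268  0.1123] F [-0.   0.   0.3] w 0.999 q6 -0.18
 3.9 p [ 0.4523 -0.3263  0.0126] F [-0.7  0.4  0.9] w 1.003 q6 -0.18
grip 4.7 p [ 0.452 -0.326  0.012] F [ 0.9  0.4 -0.2] w 0.295 q6 -0.18
up 5.8 p [ 0.4516 -0.3256  0.1611] F [ 0.   0.7 -0.1] w 0.303 q6 -0.18
[{'at': [0.564, 0.0696, 0.0298], 'confidence': 0.73}]
```

```bash
python3 -c "
import cv2;i=cv2.imread('pics/grip.png')[180:440,180:460];cv2.imwrite('pics/gripc.png',cv2.resize(i,None,fx=2.2,fy=2.2))"
```

```text
(no output)
```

View pics/gripc.png

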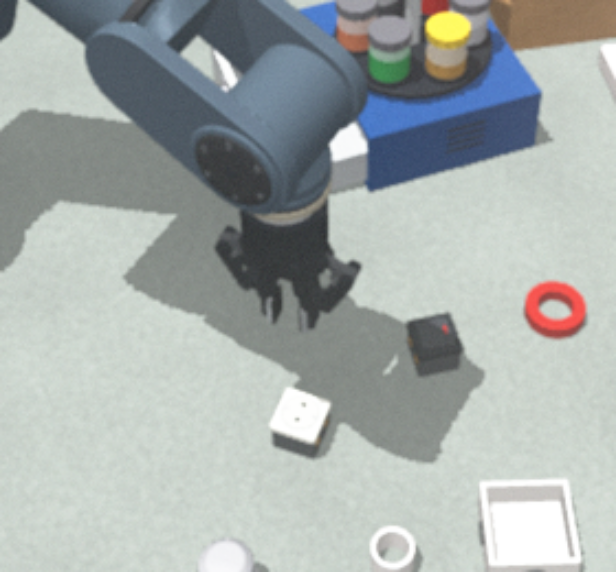

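The gripper is empty: its fingers are near (300,310) in the crop and the socket still stands at (300,425). I'll remeasure before retrying.

```bash
python3 - <<'E'
from h import *
manip.set_gripper(1.0)
manip.move_l(np.array([.452,-.326,.161])+[-.12,0.12,0.05],max_speed=.25)
for c in ["side","top"]:
    im,d=manip.grab_frame(c);W=cloud(c,d);X,Y,Z=[W[...,i] for i in range(3)]
    hsv=cv2.cvtColor(im,cv2.COLOR_RGB2HSV)
    m=(np.hypot(X-.453,Y+.33)<.06)&(hsv[...,2]>120)&(hsv[...,1]<60)&(Z>.03)&(Z<.06)
    print(c,m.sum())
    if m.sum()>20:
        P=blob(c,m,.042);print(rect(P),P.mean(0).round(4),np.median(Z[m]))
    k=manip.get_calibration(c);
    for nm,p in (("tcp0",[.452,-.326,.161]),("tcp",manip.current_ee_pos())):
        q=k["camera_matrix"]@(k["R"]@np.array(p)+k["t"]);print(nm,(q[:2]/q[2]).round(0))
    if c=="side":
        b=(180,180,460,440);cv2.imwrite("pics/g2.png",cv2.resize(im[b[1]:b[3],b[0]:b[2],::-1],None,fx=2.2,fy=2.2))
rep()
E
```

```text
side 472
[ 451.5 -326.8   55.    51.2   59.7] [ 0.4518 -0.3267  0.042 ] 0.04250187100213286
tcp0 [314. 337.]
tcp [250. 287.]
top 287
[ 452.  -325.4   50.1   50.6   59. ] [ 0.4519 -0.3257  0.042 ] 0.042539727263525846
tcp0 [428. 277.]
tcp [388. 320.]
 7.5 p [ 0.3325 -0.2066  0.2106] F [ 0.9 -0.5  0.1] w 0.999 q6 -0.15
```

View pics/g2.png

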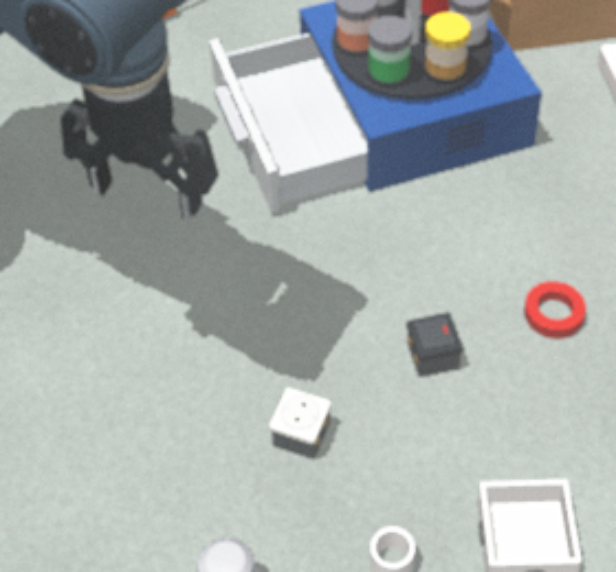

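The fingertips show about 10 px above the projected TCP. I'll measure the tip position from depth in both cameras.

```bash
python3 - <<'E'
from h import *
manip.set_gripper(0.0)
t=manip.current_ee_pos(); rep(); print(manip.current_tcp_rot().round(3).tolist())
for c in ["side","top"]:
    im,d=manip.grab_frame(c);W=cloud(c,d)
    m=(np.linalg.norm(W[...,:2]-t[:2],axis=-1)<.07)&(W[...,2]>.12)&(W[...,2]<.4)
    P=W[m]; P=P[np.argsort(P[:,2])]; print(c,len(P)); 
    for lo in np.arange(.15,.32,.01):
        s=P[(P[:,2]>=lo)&(P[:,2]<lo+.01)]
        if len(s): print(round(lo,2),len(s),s.mean(0).round(3),np.ptp(s,axis=0).round(3))
E
```

```text
8.2 p [ 0.332 -0.206  0.211] F [-0.7  0.2  1.2] w 0.001 q6 -0.15
[[0.0, 0.864, -0.503], [-0.0, -0.503, -0.864], [-1.0, 0.0, 0.0]]
side 1482
0.24 1 [ 0.333 -0.211  0.249] [0. 0. 0.]
0.25 18 [ 0.327 -0.213  0.257] [0.02  0.012 0.006]
0.26 51 [ 0.33  -0.212  0.265] [0.031 0.017 0.01 ]
0.27 43 [ 0.33  -0.212  0.275] [0.029 0.018 0.01 ]
0.28 30 [ 0.328 -0.213  0.284] [0.024 0.011 0.009]
0.29 61 [ 0.327 -0.214  0.296] [0.051 0.035 0.01 ]
0.3 141 [ 0.33  -0.212  0.305] [0.069 0.054 0.01 ]
0.31 96 [ 0.325 -0.213  0.315] [0.078 0.056 0.01 ]
top 82
0.29 1 [ 0.312 -0.182  0.296] [0. 0. 0.]
0.3 2 [ 0.31  -0.18   0.304] [0.007 0.002 0.002]
0.31 7 [ 0.306 -0.181  0.317] [0.007 0.005 0.004]
```

Shut, the real fingertips sit at z≈0.249 while the TCP reads 0.211, so they are about 38 mm short of the reported TCP. I'll confirm this with a gentle touch on clear bench.

```bash
python3 - <<'E'
from h import *
p=np.array([.34,-.22,.0]); manip.move_l(p,max_speed=.2); manip.move_l(p-[0,0,.025],max_speed=.05);rep()
f0=np.median([manip.current_force()[2] for _ in range(5)])
for z in np.arange(-.027,-.052,-.002):
    manip.move_l([.34,-.22,z],max_speed=.02); f=np.median([manip.current_force()[2] for _ in range(5)]); print(round(z,3),round(f,1))
    if abs(f-f0)>5: break
rep()
manip.move_l([.34,-.22,.05],max_speed=.2)
E
```

```text
10.2 p [ 0.3399 -0.22   -0.0251] F [ 0.2  0.  -0.7] w -0.001 q6 -0.16
-0.027 0.2
-0.029 -0.7
-0.031 -0.4
-0.033 -0.3
-0.035 0.0
-0.037 0.1
-0.039 17.3
 11.9 p [ 0.3402 -0.2201 -0.0384] F [-2.9  2.7 17.3] w 0.002 q6 -0.16
```

Confirmed: the tips end 38 mm above the reported TCP, so I subtract 38 mm from here on.

```bash
cat >> h.py <<'E'
OFF=np.array([0,0,-.038])  # real fingertips are 38 mm short of reported TCP (tool down)
E
python3 - <<'E'
from h import *
p=np.array([.452,-.326,.012])+OFF; a=np.deg2rad(-30.3)
manip.set_gripper(1.0)
manip.move_l(p+[0,0,.07],R(a),max_speed=.2)
manip.move_l(p,max_speed=.1)
manip.set_gripper(0.0,effort=35); rep("grip")
if manip.current_grip_width()>.4:
    manip.move_l(p+[0,0,.14]); manip.dwell(.2); rep("up")
    im,d=manip.grab_frame("side"); W=cloud("side",d); hsv=cv2.cvtColor(im,cv2.COLOR_RGB2HSV)
    m=(np.hypot(W[...,0]-.453,W[...,1]+.33)<.07)&(hsv[...,2]>120)&(hsv[...,1]<60)&(W[...,2]>.1); print(m.sum(),np.percentile(W[m][:,2],[5,50,95]) if m.any() else 0)
    cv2.imwrite("pics/g3.png",cv2.resize(im[180:440,180:460,::-1],None,fx=2.2,fy=2.2))
E
```

```text
grip 15.5 p [ 0.4523 -0.3262 -0.0254] F [-0.9  0.2  5.5] w 0.575 q6 -0.18
up 16.8 p [ 0.4517 -0.3258  0.1133] F [-0.3 -0.5 -1.2] w 0.58 q6 -0.18
1326 [0.17530814 0.44651457 0.50747903]
```

View pics/g3.png

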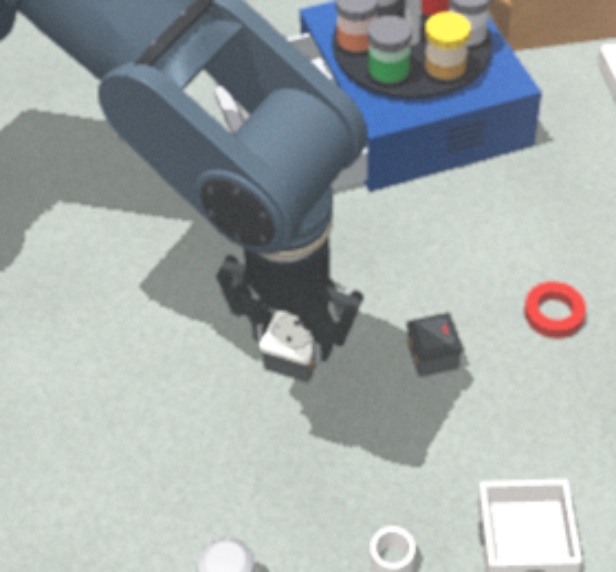

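The socket is held level between the pads at crop (290,340). Now I place it in the drawer.

```bash
python3 - <<'E'
from h import *
a=YAW-np.pi/2; t=st(-.172,0,0)+OFF
f=lambda:np.median([manip.current_force()[2] for _ in range(7)])
manip.move_l(t+[0,0,.15],R(a),max_speed=.2); rep("above")
manip.move_l(t+[0,0,.033],max_speed=.1); f0=f(); rep("low")
for z in np.arange(.031,.0225,-.001):
    manip.move_l(t+[0,0,z],max_speed=.02); x=f()
    if x-f0>3: break
print("contact",round(z,3),x-f0)
manip.set_gripper(1.0); rep("open")
manip.move_l(t+[0,0,.16],max_speed=.15)
manip.set_gripper(0.0)
manip.move_l(st(-.33,0,.16)+OFF,max_speed=.2)
im,d=manip.grab_frame("top"); cv2.imwrite("pics/pl.png",cv2.resize(im[150:330,200:360,::-1],None,fx=3,fy=3))
im,d=manip.grab_frame("side"); np.save("pics/pl.npy",d); cv2.imwrite("pics/pls.png",cv2.resize(im[140:290,250:440,::-1],None,fx=3,fy=3))
for c in ("top","side"): print([(r["at"],r["confidence"]) for r in manip.look_for(c,"socket_mid")])
i=cv2.imread("pics/pl.png");j=cv2.imread("pics/pls.png");H=max(i.shape[0],j.shape[0])
z=lambda k:cv2.copyMakeBorder(k,0,H-k.shape[0],0,0,cv2.BORDER_CONSTANT);o=np.hstack([z(i),z(j)]);cv2.imwrite("pics/both.png",cv2.resize(o,None,fx=.76,fy=.76))
rep()
E
```

```text
above 19.2 p [0.5014 0.1124 0.112 ] F [-0.1 -0.  -0.8] w 0.58 q6 1.53
low 20.5 p [ 0.5019  0.1129 -0.0045] F [-0.1  0.9 -0.3] w 0.577 q6 1.53
contact 0.027 5.093678003690517
open 22.2 p [ 0.5014  0.1128 -0.0111] F [-0.5 -0.4 -0.8] w 0.999 q6 1.53
[([0.5029, 0.1141, 0.054], 0.64)]
[([0.5027, 0.0984, 0.0568], 0.57)]
 25.2 p [0.3464 0.0861 0.1219] F [-1.2  0.2  0.8] w -0.003 q6 1.51
```

View pics/both.png

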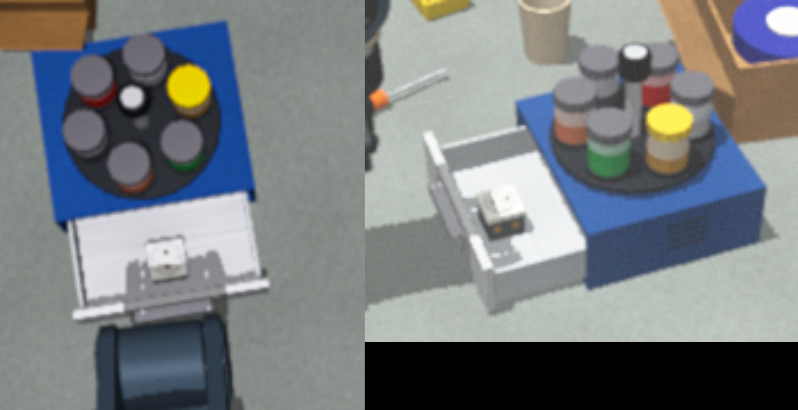

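The socket stands upright and face up near the drawer's middle, with its face at z≈0.055 (expected 0.057). Now I push the drawer shut, with the tool tilted so the gripper's body stays clear of the jars.

```bash
python3 - <<'E'
from h import *
th=np.deg2rad(30); e3=np.r_[ex,0]; z3=np.array([0,0,1.])
tx=-np.cos(th)*z3+np.sin(th)*e3; ty=-np.r_[ey,0]; M=np.c_[tx,ty,np.cross(tx,ty)]
P=lambda x,z:st(x,0,z)+.038*tx
f=lambda:np.median([manip.current_force() for _ in range(5)],axis=0)[:2]@ex
manip.move_l(P(-.32,.10),M,max_speed=.15)
manip.move_l(P(-.30,.053),max_speed=.12); f0=f(); rep("start")
manip.move_l(P(-.255,.053),max_speed=.06); print("touch",f()-f0)
manip.move_l(P(-.165,.053),max_speed=.06); print("F",f()-f0)
x=-.165
while x<-.125:
    x+=.0015; manip.move_l(P(x,.053),max_speed=.03); g=f()-f0
    if g<-8: break
print("end",x,g); rep()
manip.move_l(P(x-.04,.053),max_speed=.1)
manip.move_l(P(x-.06,.20),max_speed=.2)
for c in ("top","side"):
    im,d=manip.grab_frame(c); np.save(f"pics/s{c}.npy",d); cv2.imwrite(f"pics/s{c}.png",im[:,:,::-1])
i=cv2.imread("pics/stop.png")[140:300,190:340];j=cv2.imread("pics/sside.png")[140:300,270:440]
cv2.imwrite("pics/shut.png",cv2.resize(np.hstack([i,j]),None,fx=2.4,fy=2.4))
rep()
E
```

```text
Traceback (most recent call last):
bench.Unreachable: the arm cannot follow that straight line within its joint ranges
```

```bash
python3 - <<'E'
from h import *
e3=np.r_[ex,0]; z3=np.array([0,0,1.])
print(manip.current_qpos().round(2))
for s in (1,-1):
  for deg in (0,10,15,20,25,30):
    th=np.deg2rad(deg); tx=-np.cos(th)*z3+np.sin(th)*e3; ty=-s*np.r_[ey,0]; M=np.c_[tx,ty,np.cross(tx,ty)]
    for x,z in ((-.32,.1),(-.28,.053),(-.14,.053)):
        q=manip.inverse_kinematics(st(x,0,z)+.038*tx,M); print(s,deg,x,None if q is None else np.round(q,2))
E
```

```text
[ 0.11  0.1   2.18 -0.    0.85  1.51]
1 0 -0.32 [ 0.11  0.25  2.21 -0.    0.68  1.51]
1 0 -0.28 [ 0.12  0.41  2.14 -0.    0.59  1.52]
1 0 -0.14 [ 0.13  0.59  1.79 -0.    0.76  1.53]
1 10 -0.32 [0.11 0.19 2.32 0.02 0.46 1.49]
1 10 -0.28 [0.11 0.36 2.25 0.03 0.35 1.49]
1 10 -0.14 [0.13 0.54 1.91 0.01 0.52 1.52]
1 15 -0.32 [0.1  0.16 2.37 0.05 0.34 1.45]
1 15 -0.28 [0.11 0.35 2.31 0.07 0.22 1.44]
1 15 -0.14 [0.13 0.52 1.97 0.03 0.39 1.5 ]
1 20 -0.32 [0.1  0.15 2.43 0.12 0.22 1.39]
1 20 -0.28 [0.11 0.35 2.36 0.26 0.09 1.25]
1 20 -0.14 [0.13 0.51 2.03 0.06 0.26 1.47]
1 25 -0.32 [0.09 0.14 2.48 0.39 0.09 1.1 ]
1 25 -0.28 None
1 25 -0.14 [0.12 0.5  2.08 0.16 0.12 1.37]
1 30 -0.32 [ 0.08  0.15  2.53  2.54  0.08 -1.05]
1 30 -0.28 [ 0.1   0.37  2.46  2.97  0.22 -1.47]
1 30 -0.14 None
-1 0 -0.32 [ 0.11  0.25  2.21 -0.    0.68 -1.63]
-1 0 -0.28 [ 0.12  0.41  2.14 -0.    0.59 -1.62]
-1 0 -0.14 [ 0.13  0.59  1.79 -0.    0.76 -1.61]
-1 10 -0.32 [ 0.11  0.19  2.32  0.02  0.46 -1.66]
-1 10 -0.28 [ 0.11  0.36  2.25  0.03  0.35 -1.65]
-1 10 -0.14 [ 0.13  0.54  1.91  0.01  0.52 -1.62]
-1 15 -0.32 [ 0.1   0.16  2.37  0.05  0.34 -1.69]
-1 15 -0.28 [ 0.11  0.35  2.31  0.07  0.22 -1.7 ]
-1 15 -0.14 [ 0.13  0.52  1.97  0.03  0.39 -1.64]
-1 20 -0.32 [ 0.1   0.15  2.43  0.12  0.22 -1.76]
-1 20 -0.28 [ 0.11  0.35  2.36  0.26  0.09 -1.89]
-1 20 -0.14 [ 0.13  0.51  2.03  0.06  0.26 -1.67]
-1 25 -0.32 [ 0.09  0.14  2.48  0.39  0.09 -2.04]
-1 25 -0.28 None
-1 25 -0.14 [ 0.12  0.5   2.08  0.16  0.12 -1.77]
-1 30 -0.32 [0.08 0.15 2.53 2.54 0.08 2.09]
-1 30 -0.28 [0.1  0.37 2.46 2.97 0.22 1.67]
-1 30 -0.14 None
```

```bash
python3 - <<'E'
from h import *
th=np.deg2rad(15); e3=np.r_[ex,0]; z3=np.array([0,0,1.])
tx=-np.cos(th)*z3+np.sin(th)*e3; ty=-np.r_[ey,0]; M=np.c_[tx,ty,np.cross(tx,ty)]
P=lambda x,z:st(x,0,z)+.038*tx
f=lambda:np.median([manip.current_force() for _ in range(5)],axis=0)[:2]@ex
manip.move_l(P(-.31,.10),M,max_speed=.15)
manip.move_l(P(-.29,.055),max_speed=.12); f0=f(); rep("start")
manip.move_l(P(-.255,.055),max_speed=.06); print("touch",f()-f0)
manip.move_l(P(-.165,.055),max_speed=.06); print("F",f()-f0)
x=-.165
while x<-.125:
    x+=.0015; manip.move_l(P(x,.055),max_speed=.03); g=f()-f0
    if g<-8: break
print("end",x,g); rep()
manip.move_l(P(x-.04,.055),max_speed=.1)
manip.move_l(P(x-.06,.20),max_speed=.2)
for c in ("top","side"):
    im,d=manip.grab_frame(c); np.save(f"pics/s{c}.npy",d); cv2.imwrite(f"pics/s{c}.png",im[:,:,::-1])
i=cv2.imread("pics/stop.png")[140:300,190:340];j=cv2.imread("pics/sside.png")[140:300,270:440]
cv2.imwrite("pics/shut.png",cv2.resize(np.hstack([i,j]),None,fx=2.4,fy=2.4))
rep()
E
```

```text
start 26.3 p [0.3951 0.0945 0.0187] F [-1.   0.5 -0.2] w 0.001 q6 1.44
touch 0.7844598717334873
F 0.9537220295769754
end -0.13949999999999999 -10.60358964031122
 33.0 p [0.5415 0.1198 0.0177] F [-11.2  -2.4   6.4] w 0.002 q6 1.5
 34.5 p [0.4836 0.1098 0.162 ] F [-0.5  0.2 -0.7] w -0.001 q6 1.51
```

View pics/shut.png

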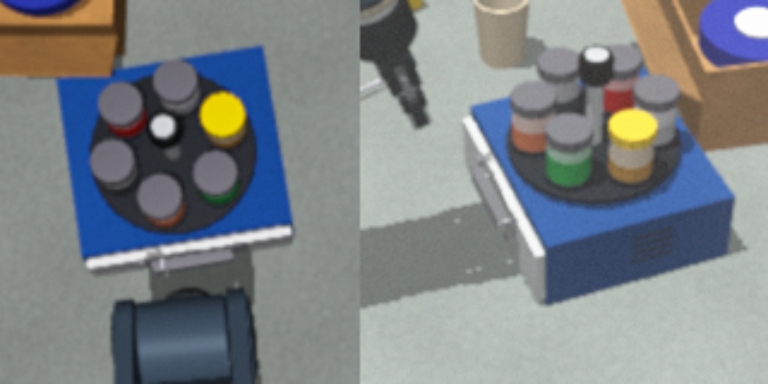

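The drawer is shut: panel flush with the base, hard stop at about 10 N. I'll refine the axis, then grip the knob.

```bash
python3 - <<'E'
from h import *
im=cv2.imread("pics/stop.png"); W=cloud("top",np.load("pics/stop.npy")); Z=W[...,2]
hsv=cv2.cvtColor(im,cv2.COLOR_BGR2HSV).astype(int)
r=np.hypot(W[...,0]-.671,W[...,1]-.142)
m=(abs(Z-.184)<.01)&(r<.11)
n,l,s,c=cv2.connectedComponentsWithStats(cv2.erode(m.astype(np.uint8),np.ones((3,3))))
C=[]
for i in range(1,n):
    if s[i,4]>80:
        v,u=np.nonzero(l==i); (x,y),rr=cv2.minEnclosingCircle(np.c_[u,v].astype(np.float32)); q=toplane("top",[[x,y]],.184)[0,:2]; C.append(q); print(s[i,4],q.round(4),round(rr,1))
C=np.array(C); A=np.c_[2*C,np.ones(len(C))]; so=np.linalg.lstsq(A,(C**2).sum(1),rcond=None)[0]; print("axis",so[:2],np.sqrt(so[2]+so[:2]@so[:2]))
m=(r<.04)&(Z>.215)&(hsv[...,2]>150); P=blob("top",m,.235); print("cap",P.mean(0),m.sum())
m=(r<.04)&(Z>.22); P=blob("top",m,.235); print("knob",rect(P))
m=(np.hypot(W[...,0]-.54,W[...,1]-.12)<.16)&(hsv[...,2]>150)&(hsv[...,1]<50)&(abs(Z-.082)<.01); P=blob("top",m,.082); print("front",rect(P))
m=(r<.2)&(hsv[...,0]>100)&(hsv[...,0]<125)&(hsv[...,1]>150)&(abs(Z-.095)<.008); P=blob("top",m,.095); print("base",rect(P))
# IK for knob, candidate yaw starts, rotate -105 deg
p=np.array([.671,.142,.205])+OFF
for a in np.deg2rad(range(-180,180,30)):
    q=manip.inverse_kinematics(p,R(a)); print(round(np.rad2deg(a)),None if q is None else q.round(2))
E
```

```text
154 [0.7412 0.1353] 7.9
155 [0.7131 0.1987] 8.1
174 [0.7006 0.0783] 7.9
165 [0.6435 0.2067] 8.3
202 [0.63   0.0868] 8.1
182 [0.6027 0.1507] 8.4
axis [0.6719081  0.14248061] 0.069878400124714
cap [0.67433564 0.1433326  0.235     ] 70
knob [671.7 143.   39.3  35.4   1.1]
front [561.5 123.6  13.7 252.9   9.8]
base [678.4 143.7 227.3 257.    9.7]
-180 None
-150 [ 0.14  0.62  1.29 -0.    1.23  2.76]
-120 [ 0.14  0.62  1.29 -0.    1.23  2.24]
-90 [ 0.14  0.62  1.29 -0.    1.23  1.71]
-60 [ 0.14  0.62  1.29 -0.    1.23  1.19]
-30 [ 0.14  0.62  1.29 -0.    1.23  0.66]
0 [ 0.14  0.62  1.29 -0.    1.23  0.14]
30 [ 0.14  0.62  1.29 -0.    1.23 -0.38]
60 [ 0.14  0.62  1.29 -0.    1.23 -0.91]
90 [ 0.14  0.62  1.29 -0.    1.23 -1.43]
120 [ 0.14  0.62  1.29 -0.    1.23 -1.95]
150 [ 0.14  0.62  1.29 -0.    1.23 -2.48]
```

```bash
sed -i 's/^YAW=.*/YAW=.1702; AX=np.array([.672,.1427])/' h.py; cat >> h.py <<'E'
def lids():
    im,d=manip.grab_frame("top"); W=cloud("top",d); hsv=cv2.cvtColor(im,cv2.COLOR_RGB2HSV).astype(int); r=np.hypot(W[...,0]-AX[0],W[...,1]-AX[1])
    m=(r<.12)&(hsv[...,0]>20)&(hsv[...,0]<35)&(hsv[...,1]>120)&(hsv[...,2]>60)&(abs(W[...,2]-.184)<.015)
    v,u=np.nonzero(m); print("yellow px",m.sum())
    out=im
    if m.sum()>30:
        (x,y),rr=cv2.minEnclosingCircle(np.c_[u,v].astype(np.float32)); q=toplane("top",[[x,y]],.184)[0,:2]-AX
        e=(np.arctan2(q[1],q[0])-np.arctan2(-ex[1],-ex[0])+np.pi)%(2*np.pi)-np.pi
        print("yellow",q.round(4),"r",np.hypot(*q).round(4),rr,"carousel err rad",round(e,3))
    return im
E
python3 - <<'E'
from h import *
c=manip.current_ee_pos(); manip.move_l(c+[-.03,0,.14],max_speed=.25)
manip.set_gripper(1.0)
p=np.r_[AX,.206]+OFF; a=np.deg2rad(60)
manip.move_ptp(p+[0,0,.09],R(a)); rep("above")
manip.move_l(p,max_speed=.1); rep("down")
manip.set_gripper(0.0,effort=80); rep("grip")
q=manip.current_qpos(); print(q.round(3))
w=manip.current_grip_width()
if .3<w<.6:
    N=12
    for i in range(1,N+1):
        t=q.copy(); t[5]+=1.814*i/N; manip.move_j(t)
    manip.dwell(.2)
rep("turned"); im=lids(); print(manip.current_ft_torque())
cv2.imwrite("pics/t1.png",cv2.resize(im[140:300,190:340,::-1],None,fx=3,fy=3))
im,d=manip.grab_frame("side"); cv2.imwrite("pics/t1s.png",cv2.resize(im[110:310,250:450,::-1],None,fx=3,fy=3)); print(manip.current_time())
E
```

```text
above 38.1 p [0.6719 0.1427 0.2582] F [ 0.1  0.3 -0.4] w 1.001 q6 -0.91
down 39.1 p [0.6724 0.1428 0.1688] F [ 0.1 -1.   0.6] w 0.997 q6 -0.91
grip 39.6 p [0.6737 0.1452 0.1694] F [ 8.5 12.8  1.4] w 0.42 q6 -0.91
[ 0.143  0.625  1.278  0.003  1.233 -0.906]
turned 43.0 p [0.6764 0.1457 0.1695] F [18.5  5.8 -9.1] w 0.421 q6 0.9
yellow px 0
[ 0.84248709 -2.5233029  -0.04664705]
43.125
```

View pics/t1s.png

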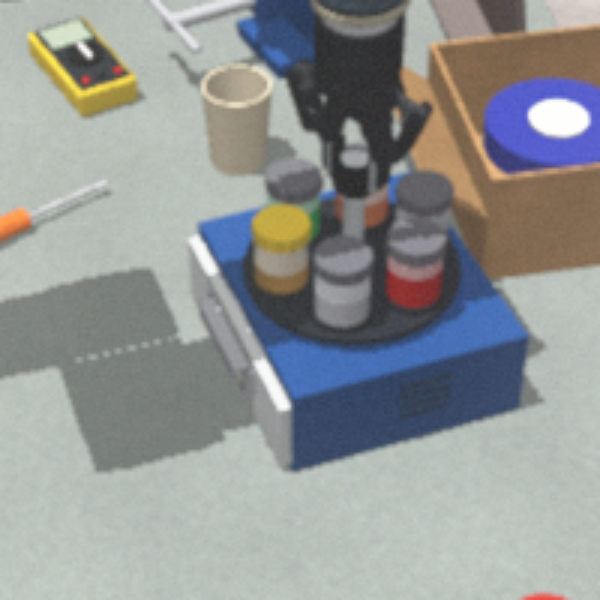

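The drawer is shut and the yellow jar faces roughly front, with the knob gripped. I'll quantify this with the side camera, using the same method on the picture from before the turn and calling the difference the rotation.

```bash
cat > m.py <<'E'
from h import *
def side(im,d,axis=None):  # im BGR -> lid centres from side cam
    W=cloud("side",d); Z=W[...,2]; r=np.hypot(W[...,0]-AX[0],W[...,1]-AX[1])
    m=(Z>.1775)&(Z<.195)&(r<.105)&(r>.035)
    n,l,s,c=cv2.connectedComponentsWithStats(cv2.morphologyEx(m.astype(np.uint8),cv2.MORPH_OPEN,np.ones((3,3))))
    C=[];Y=None; hsv=cv2.cvtColor(im,cv2.COLOR_BGR2HSV).astype(int)
    for i in range(1,n):
        if s[i,4]<120: continue
        v,u=np.nonzero(l==i); P=toplane("side",np.c_[u,v],.184); (x,y),rr=cv2.minEnclosingCircle((P[:,:2]*1000).astype(np.float32))
        yel=np.median(hsv[v,u,1])>120; C.append([x/1000,y/1000]); 
        print(s[i,4],round(x,1),round(y,1),"r",round(rr,1),"ang",np.round(np.rad2deg(np.arctan2(y/1000-AX[1],x/1000-AX[0])),1),"YELLOW" if yel else "")
    C=np.array(C); A=np.c_[2*C,np.ones(len(C))]; so=np.linalg.lstsq(A,(C**2).sum(1),rcond=None)[0]; print("axis",so[:2].round(4),np.sqrt(so[2]+so[:2]@so[:2]).round(4))
E
python3 - <<'E'
from m import *
side(cv2.imread("pics/sside.png"),np.load("pics/sside.npy"))
im,d=manip.grab_frame("side"); side(im[:,:,::-1].copy(),d); rep()
E
```

```text
183 643.8 208.2 r 28.6 ang 113.3 
127 717.1 201.1 r 27.7 ang 52.3 
210 740.4 135.4 r 29.2 ang -6.1 
214 603.1 151.5 r 29.1 ang 172.7 
219 698.3 80.5 r 29.0 ang -67.1 YELLOW
231 629.5 87.0 r 29.6 ang -127.3 
axis [0.6721 0.1449] 0.0702
207 628.1 196.0 r 30.7 ang 129.5 
202 740.1 155.7 r 29.5 ang 10.8 
214 602.7 132.1 r 28.7 ang -171.3 YELLOW
219 715.8 90.5 r 28.8 ang -50.0 
236 647.3 77.3 r 29.5 ang -110.7 
axis [0.6715 0.1426] 0.0693
 43.2 p [0.6764 0.1457 0.1695] F [18.9  5.5 -8.1] w 0.424 q6 0.9
```

View pics/t1.png

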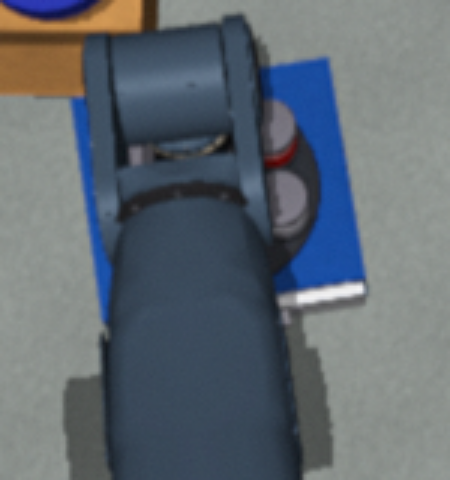

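The lid pattern sits at 9.7° against the front direction's 9.75°, and the before/after rotation gives about 0.6° of error at most. The grip is holding at width 0.42 with steady forces, so I check the bystanders and hand in.

```bash
python3 - <<'E'
from h import *
manip.dwell(.5); manip.grab_frame("side")
for n in ["dimmer_mid","tape","coupling","jbox","driver","cup","doorknob"]:
    r=manip.look_for("side",n); print(n,np.round(r[0]["at"],3) if r else None)
rep("final"); print(manip.current_ft_torque().round(2)); manip.sign_off()
E
```

```text
dimmer_mid [ 0.606 -0.267  0.048]
tape [ 0.756 -0.232  0.017]
coupling [ 0.515 -0.486  0.026]
jbox [ 0.654 -0.477  0.01 ]
driver [0.347 0.366 0.024]
cup [0.62  0.445 0.069]
doorknob [ 0.361 -0.49   0.052]
final 44.1 p [0.6764 0.1457 0.1695] F [19.3  4.7 -8.3] w 0.42 q6 0.9
[ 0.85 -2.56 -0.  ]
the job is handed in; nothing more can be done
```

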